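# Open the drill-vice guard and hold its gate wide

## Robot

A 6-joint arm with a two-finger parallel gripper is mounted at the origin on the work surface. World frame = base frame: x ahead of the robot, y to its left, z up, the work surface at z = 0. Lengths are in m, angles in rad, forces in N, time in s.
With the tool pointing down it reaches from about 0.225 to 0.875 m from the base axis. Payload 3.4 kg.
Tool frame: the origin (TCP) lies at the very end of the fingers, on their centre line; the grasp point (between the pads) lies 19 mm behind it; z points along the fingers, y is the direction in which the jaws open and shut (so a half turn about z gives the same grasp; the last joint's range is limited). The gripper opens to 85 mm and grips with 20 to 120 N. Pads are 22 mm wide; open, the fingers measure 114 mm over their backs; the gripper's body (76 mm by 85 mm) begins 54 mm behind the grasp point. The pads swing forward as they close: fully open they stand 13 mm farther back than shut.
Start: joints at [-1.27, 0.276, 1.505, -0, 1.361, -0.121], TCP at [0.235, -0.525, 0.231] pointing down, gripper open.
Joint ranges: [-2.89, 2.89], [-0.75, 2.08], [0.22, 2.7], [-1.18, 4.32], [0.11, 2.71], [-2.7, 2.7]. Speed limits (rad/s): [2.57, 2.57, 3.14, 3.14, 3.14, 3.14].

## Interface

Orientations are given as a unit quaternion [w, x, y, z].
In Python, from rig import manip, eyes gives the robot as it stands. The module is installed in compiled form; this text tells all that it offers.
- The arm moves only by the tool servo_tool, never from a script. Its argument "deltas" is one flat list of numbers, 6 for each row, row after row: the shift along the tool's x, y, z in cm, then the turn, a rotation vector about the tool's x, y, z in degrees. A call has 1 to 20 rows; each row shifts and turns the pose as measured when the row begins, along the tool's axes as they then stand; what a row does not reach is not made up. A row lasts 1/10 s, in which the tool goes at most 50 mm and 8.59 degrees, less where a joint would pass 70% of its speed; a pose out of reach is approached as far as the arm can. A call with a gripper value outside its range is refused whole. "jaw" is the finger opening in cm, from 0 to 8.54, set as the call begins (left out, the last holds). The fingers move at their own pace and stop on an object; "grip_force" is the grip in N (left out, the last holds). Time passes only in rows, so rows that do not move let the fingers close. It gives the time, the measured TCP pose, the force and the opening at its end, in the units of the state.
- manip.get_state(): the state, without advancing time (a new reading comes with each control period).
- eyes.get_image(name): name is "scene" or "side" or "wrist"; returns (picture, depth): 400x640x3 uint8, red, green, blue; 400x640 float32, m along the optical axis (not along the pixel's ray), 0 where there is no reading.
- eyes.get_calibration(name): a dict with "camera_matrix" (3x3 intrinsics, pixels), "rvec" (rotation vector, rad) and "tvec" (3), from world to camera coordinates, as OpenCV has them. Camera axes: x right, y down, z forward; pixel columns grow to the right and rows downward; lengths in m; the calibration is good to about 2 mm. The wrist camera is an equidistant fisheye: a pixel r from the principal point sees the ray r / f radians off the axis. A picture is of the moment at which its call begins: read the wrist's pose just before it. get_calibration takes no time and is no camera call; for the wrist camera it gives the pose at the moment of the call.
- manip.sign_off(): hands the job in, once; it reports no verdict.
The state is a dict: "clock": time; "qpos": joint angles; "qd": joint speeds; "effort": joint torques, N m; "position": TCP position; "ee_rot": TCP orientation; "contact_force": force on the tool from outside, world axes, zero at the start; "moment": the same for the moment, N m; "width": finger opening in m.
Only numpy, scipy, OpenCV 4.12 (cv2) and the standard library are available. Lean on these libraries where they do the work, as an engineer would, in place of code of your own. Each camera call takes 0.05 s, during which the arm holds its last target.

## Task

The drill vice on the bench is shut in by a guard whose gate is held by two squeeze catches on the top deck. Squeeze the small catch (short wings) fully in first, and only after that the large catch (long wings); then take the gate by its upright post, swing it open past its ball detent until it stands about square to the guard's front, and finish still holding it there by the post: it falls back if let go. Leave the tin, the file and the steel bush on the bench where they are.

Things in the scene. Friction and masses are not known exactly. Their poses are not given: they have to be found in the camera images.
- guard_hinge (a point): On the gate's vertical hinge axis, at the guard's deck height (130 mm above the table). Guard axes: x out of the gate side, away from the robot; y along the shut gate; z up. Guard: grey steel box, x -185 to 0 (gate), y -213 to +19 mm, 130 mm tall, open on top but for the 94 mm deep deck inside the gate. Fixed, but place and yaw vary.
- gate (a joint): Gate angle (rad): 0 shut (gate along guard -y), 1.57 square (along guard +x), stop 1.6; opens counter-clockwise seen from above. About 0.65 kg; top edge 128 mm above the table, metal ears on it to 150 mm. A spring pulls it shut (0.1 N m shut, 0.3 N m wide). Blocked until both catches are squeezed in.
- detent_ball (a point): Top of the sprung steel ball in the guard's 12 mm base plate, 120 mm from the hinge axis, 30 mm above the table. The gate's foot must ride over it: detent centred at 0.75 rad, taking roughly 5 to 9 N at the post to pass. Let go beyond it, the gate falls back and comes to rest at it (0.75 to 0.85 rad).
- gate_post: Upright round black post on top of the gate's free end, the gate's handle: 18 mm diameter, 180 mm from the hinge axis, from 128 to 200 mm above the table. This point is on the post's axis, 163 mm above the table (its top is 37 mm higher). Axes turn with the gate: y from the post towards the hinge, z up.
- small_catch_pinch (a point): Middle of the small catch, 25 mm above the guard's deck, half-way between its two upright black wings (each 6 mm thick, 13 mm along guard x, 34 mm tall). Wings are 44 mm apart along guard y over their outer faces, 28 mm squeezed: pinch from above. Axes as guard. A guide block, 22 mm above deck, lies 21-43 mm gatewards. Either catch may be nearer the hinge (40 or 135 mm; 55 mm inside gate).
- small_catch (a joint): How far each wing of the small catch is squeezed in (m): 0 at rest (hooked on the gate), 0.008 at its stop. Both wings are geared together and move equally. They slide stiffly (about 4 N in all), have no spring and stay where they are left. The hook is clear of the gate from about 0.006.
- large_catch_pinch (a point): Middle of the large catch, 25 mm above the guard's deck, half-way between its two upright black wings (each 6 mm thick, 32 mm along guard x, 40 mm tall). Wings are 54 mm apart along guard y over their outer faces, 38 mm squeezed: pinch from above. Axes as guard. A guide block, 22 mm above deck, lies 21-43 mm gatewards. Either catch may be nearer the hinge (40 or 135 mm; 55 mm inside gate).
- large_catch (a joint): How far each wing of the large catch is squeezed in (m): 0 at rest (hooked on the gate), 0.008 at its stop. Both wings are geared together and move equally. They slide stiffly (about 4 N in all), have no spring and stay where they are left. The hook is clear of the gate from about 0.006.
- tin: Bystander, leave alone: open metal tin with one divider, 130 x 100 x 32 mm, on the bench to the robot's right. Origin under its centre.
- file: Bystander, leave alone: flat file with a wooden handle, 250 mm long, 24 mm thick, lying to the robot's left. Origin on the bench under its handle's end nearer the blade.
- bush: Bystander, leave alone: steel bush standing on end, 48 mm diameter, 35 mm tall, to the robot's right. Origin under its centre.

How it is judged:
On the way, in this order (a step that is already met when the one before it is completed fails the run):
1. the small catch is squeezed in, the large one still hooked (value of joint small_catch above 0.0062 m and value of joint large_catch below 0.003 m), for 0.1 s.
2. the large catch is squeezed in too (value of joint each of small_catch, large_catch above 0.0062 m), for 0.1 s.
3. the gate is swung past its detent by the post (value of joint gate above 0.92 rad and contact force between the fingers and gate_post above 0.5 N), for 0.1 s.
At the end, for the whole second after the job is handed in: The gate is at rest (below 0.1 rad/s) at more than 1.27 rad, far beyond where the detent would hold it, with the fingers on its post (over 0.5 N); both catches are still squeezed in (over 6 of their 8 mm) (value of joint each of small_catch, large_catch above 0.006 m and value of joint gate above 1.27 rad and velocity of joint gate between -0.1 and 0.1 rad/s and contact force between the fingers and gate_post above 0.5 N); the arm keeps its last pose, push and grip.
It fails at once if the large catch is squeezed before the small one (value of joint large_catch above 0.004 m and value of joint small_catch below 0.0055 m).
It fails at once if the tin is disturbed (distance of tin from where it was at the start of the episode above 0.02 m).
It fails at once if the file is disturbed (distance of file from where it was at the start of the episode above 0.02 m).
It fails at once if the bush is disturbed (distance of bush from where it was at the start of the episode above 0.02 m).
It also fails if it takes over 64 s, if anything falls off the work surface, if the arm or the gripper's body presses on something with over 40 N, if the wrist force passes 120 N, or if a joint passes its speed limit or range.

## Working session

There is one attempt and no reset: what is moved stays moved. The work goes in short steps, Python scripts to look and compute and a tool call to move; the robot and the scene stay as the last step left them, time stands still between calls to the robot, and variables do not carry over. Pictures are saved under pics/ and viewed, and the job is handed in when it is done.

Besides the shell and the picture viewer there is one more tool, called after "Request:" by a JSON object that holds its "api" and its "payload", one argument or row to a line. servo_tool: Moves the arm, as the interface text tells. Its arguments: {"type":"object","properties":{"deltas":{"type":"array","items":{"type":"number"}},"jaw":{"type":"number"},"grip_force":{"type":"number"}},"required":["deltas"]}

```bash
mkdir -p pics; cat > h.py <<'E'
import numpy as np, cv2
from rig import manip, eyes
def snap(n,tag):
    c=eyes.get_calibration(n); im,d=eyes.get_image(n)
    cv2.imwrite(f'pics/{tag}.png',im[:,:,::-1]); np.savez(f'pics/{tag}.npz',im=im,d=d,K=c['camera_matrix'],r=c['rvec'],t=c['tvec'])
def world(tag,u,v,fish=False):
    z=np.load(f'pics/{tag}.npz');K=z['K'];R=cv2.Rodrigues(z['r'])[0];t=z['t'].ravel()
    d=z['d'][v,u]
    p=np.array([(u-K[0,2])/K[0,0]*d,(v-K[1,2])/K[1,1]*d,d])
    return R.T@(p-t)
def cloud(tag):
    z=np.load(f'pics/{tag}.npz');K=z['K'];R=cv2.Rodrigues(z['r'])[0];t=z['t'].ravel();d=z['d']
    v,u=np.mgrid[:400,:640]
    P=np.stack([(u-K[0,2])/K[0,0]*d,(v-K[1,2])/K[1,1]*d,d],-1)
    return (P-t)@R, z['im']
E
python3 - <<'E'
from h import *
print(manip.get_state())
for n in('scene','side'): snap(n,n+'0'); print(eyes.get_calibration(n))
E
```

```text
{'clock': 0.0, 'qpos': array([-1.26999521e+00,  2.76601473e-01,  1.50611867e+00,  2.33952256e-05,
        1.36067685e+00, -1.21021539e-01]), 'qd': array([-1.25225352e-03, -9.14020034e-05,  1.02377913e-03, -7.17504866e-04,
        3.46615155e-04, -5.06459555e-04]), 'effort': array([-3.51018061e-04, -4.16780877e+01, -2.45806199e+01, -2.87402690e-04,
        1.09448552e-02, -6.02581238e-06]), 'position': array([ 0.23525763, -0.52410975,  0.23044176]), 'ee_rot': array([-8.99556988e-04,  9.77840649e-01,  2.09348637e-01, -6.95949859e-05]), 'contact_force': array([0.83158599, 0.60548951, 0.12916223]), 'moment': array([-0.03205996,  0.02249453,  0.06447791]), 'width': 0.0849944084592862}
{'camera_matrix': array([[437.02731738,   0.        , 311.22030765],
       [  0.        , 437.02731738, 198.77151696],
       [  0.        ,   0.        ,   1.        ]]), 'rvec': array([ 2.36175201,  1.11226325, -0.30639718]), 'tvec': array([-0.31625011, -0.26220984,  1.3596967 ])}
{'camera_matrix': array([[504.46017963,   0.        , 321.74119891],
       [  0.        , 504.46017963, 199.97014649],
       [  0.        ,   0.        ,   1.        ]]), 'rvec': array([ 0.45967966, -2.5962505 ,  1.40046286]), 'tvec': array([0.46206031, 0.19956759, 1.39296216])}
```

View pics/scene0.png

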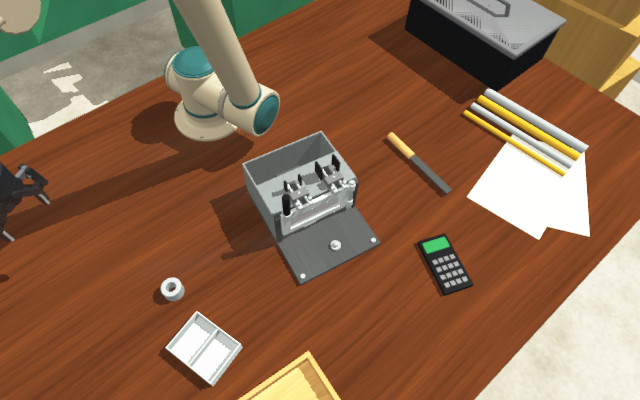

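View pics/side0.png

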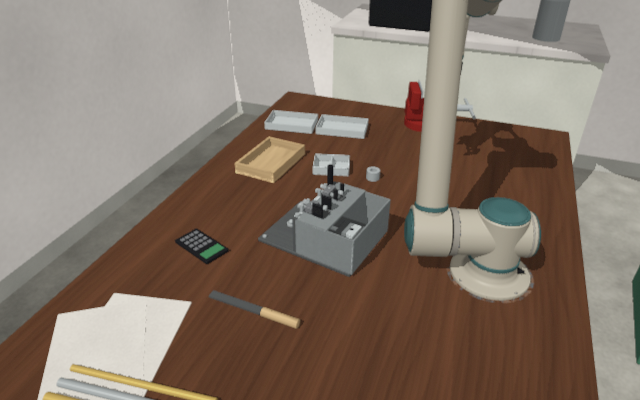

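```bash
python3 - <<'E'
from h import *
for t,(x,y,w,hh) in {'scene0':(235,125,150,165),'side0':(255,160,150,115)}.items():
    im=cv2.imread(f'pics/{t}.png')[y:y+hh,x:x+w]
    s=min(800/w,600/hh); cv2.imwrite(f'pics/{t}_c.png',cv2.resize(im,None,fx=s,fy=s,interpolation=cv2.INTER_CUBIC)); print(s)
E
```

```text
3.6363636363636362
5.217391304347826
```

View pics/scene0_c.png

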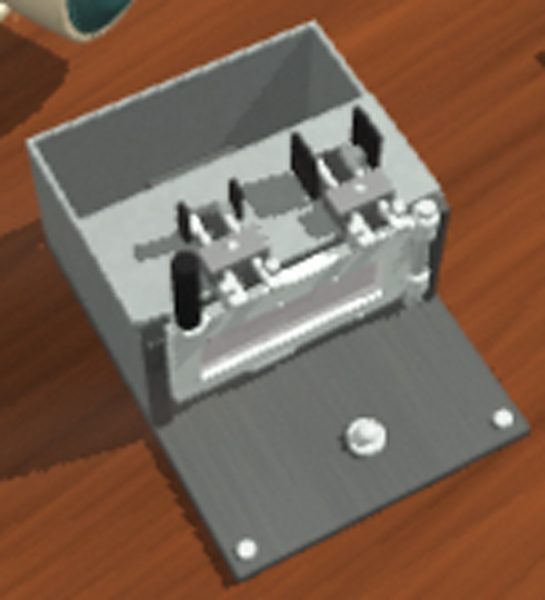

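View pics/side0_c.png

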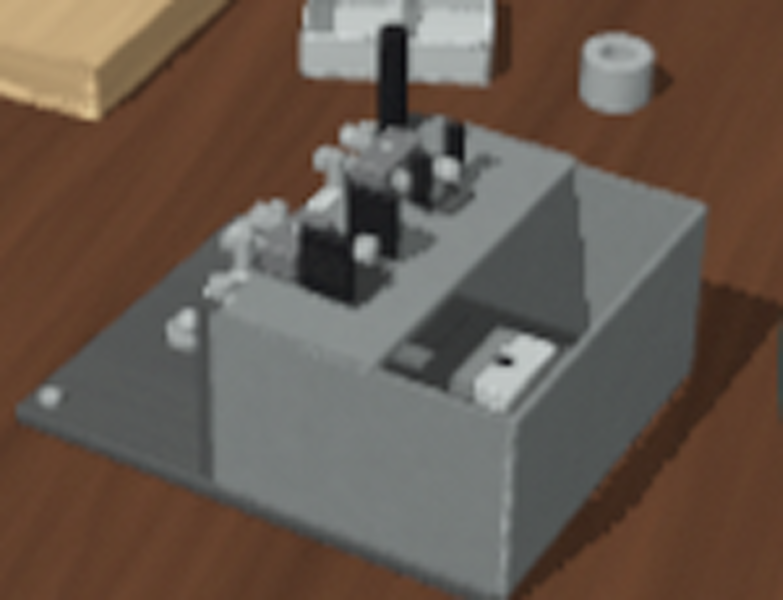

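Both views show the guard with its gate on the far side. The large catch (long wings) is nearer the hinge and the small one nearer the post. Next I fit the guard pose from its rim corners at z = 0.13.

```bash
python3 - <<'E'
from h import *
from scipy.optimize import least_squares
obs=[('scene0',242.7,164,-.185,-.213,.13),('scene0',321.6,131,-.185,.019,.13),('scene0',272.1,213.6,0,-.213,.13),('scene0',356,178.6,0,.019,.13),
('side0',296.2,217.5,0,.019,.13),('side0',353.1,239.5,-.185,.019,.13),('side0',390.1,199.3,-.185,-.213,.13)]
def ray(tag,u,v,h):
    z=np.load(f'pics/{tag}.npz');R=cv2.Rodrigues(z['r'])[0];t=z['t'].ravel()
    c=-R.T@t; d=R.T@np.linalg.solve(z['K'],[u,v,1]); return c+d*(h-c[2])/d[2]
W=np.array([ray(t,u,v,h)[:2] for t,u,v,a,b,h in obs]);G=np.array([o[3:5] for o in obs])
def f(p):
    c,s=np.cos(p[2]),np.sin(p[2]); return ((G@np.array([[c,s],[-s,c]])+p[:2])-W).ravel()
r=least_squares(f,[.6,0,0]);print(r.x,r.fun.reshape(-1,2)*1e3)
p=r.x;c,s=np.cos(p[2]),np.sin(p[2])
np.save('g.npy',p)
for n,q in dict(small=(-.055,-.135),large=(-.055,-.04),post=(0,-.18)).items(): print(n,np.array(q)@np.array([[c,s],[-s,c]])+p[:2])
# cloud check: high black points above deck
for t in('scene0','side0'):
    P,im=cloud(t); m=(P[...,2]>.15)&(P[...,2]<.21)&(im.max(-1)<60)
    Q=P[m]; L=(Q[:,:2]-p[:2])@np.array([[c,-s],[s,c]])
    k=(L[:,0]>-.2)&(L[:,0]<.03)&(abs(L[:,1]+.1)<.15)
    print(t); print(np.round(np.c_[L[k],Q[k,2]]*1e3)[::6].tolist())
E
```

```text
[ 0.52713365  0.09816977 -0.20611859] [[-9.8998872   1.870958  ]
 [-5.03179389  4.71480532]
 [ 9.18033163 -6.11140459]
 [ 5.39239128  0.94748433]
 [ 5.35490623  3.37448136]
 [-1.51693769  1.97764227]
 [-3.47901035 -6.7739667 ]]
small [ 0.44566846 -0.02271622]
large [0.46511137 0.07027288]
post [ 0.49029446 -0.07802011]
scene0
[[-66.0, -17.0, 175.0], [-60.0, -17.0, 174.0], [-66.0, -18.0, 160.0], [-63.0, -17.0, 159.0], [-57.0, -18.0, 162.0], [-58.0, -17.0, 157.0], [-65.0, -64.0, 173.0], [-40.0, -15.0, 173.0], [-44.0, -17.0, 165.0], [-52.0, -17.0, 151.0], [-57.0, -66.0, 171.0], [-66.0, -66.0, 157.0], [-44.0, -16.0, 151.0], [-47.0, -65.0, 175.0], [-49.0, -64.0, 168.0], [-43.0, -65.0, 172.0], [-39.0, -64.0, 172.0], [-44.0, -64.0, 157.0], [-57.0, -116.0, 167.0], [-53.0, -116.0, 168.0], [-48.0, -116.0, 167.0], [-47.0, -117.0, 156.0], [-49.0, -155.0, 165.0], [-48.0, -155.0, 159.0], [0.0, -175.0, 200.0], [1.0, -176.0, 199.0], [3.0, -179.0, 199.0], [4.0, -182.0, 198.0], [1.0, -185.0, 193.0], [9.0, -175.0, 197.0], [11.0, -180.0, 198.0], [8.0, -184.0, 193.0], [4.0, -185.0, 184.0], [9.0, -173.0, 
[... 641 characters left out ...]
166.0], [-54.0, -114.0, 164.0], [-57.0, -115.0, 161.0], [-54.0, -109.0, 156.0], [-55.0, -113.0, 151.0], [-47.0, -55.0, 173.0], [-62.0, -63.0, 174.0], [-54.0, -59.0, 170.0], [-44.0, -61.0, 162.0], [-62.0, -62.0, 168.0], [-54.0, -60.0, 163.0], [-42.0, -64.0, 154.0], [-65.0, -59.0, 164.0], [-52.0, -63.0, 154.0], [-43.0, -57.0, 151.0], [-61.0, -59.0, 156.0], [-53.0, -10.0, 178.0], [-68.0, -59.0, 155.0], [-57.0, -14.0, 174.0], [-67.0, -61.0, 151.0], [-56.0, -14.0, 170.0], [-47.0, -9.0, 167.0], [-64.0, -12.0, 171.0], [-58.0, -12.0, 165.0], [-47.0, -10.0, 160.0], [-67.0, -13.0, 165.0], [-51.0, -12.0, 157.0], [-67.0, -17.0, 159.0], [-62.0, -11.0, 158.0], [-59.0, -11.0, 154.0], [-66.0, -10.0, 153.0]]
```

The depth points agree with the fit to within about 3 mm. Next I move above the small catch and look with the wrist camera.

Request:
{"api": "servo_tool", "payload": {
  "deltas": [0, 0, -3.5, 0, 0, 0, 0, 0, -3.5, 0, 0, 0, 3.3, -3.1, 0, 0, 0, 0, 3.3, -3.1, 0, 0, 0, 0, 3.3, -3.1, 0, 0, 0, 0, 3.3, -3.1, 0, 0, 0, 0, 3.3, -3.1, 0, 0, 0, 0, 3.3, -3.1, 0, 0, 0, 0, 3.3, -3.1, 0, 0, 0, 0, 3.3, -3.1, 0, 0, 0, 0, 3.3, -3.1, 0, 0, 0, 0, 3.3, -3.1, 0, 0, 0, 0, 3.3, -3.1, 0, 0, 0, 0, 0, 0, 0, 0, 0, 7.2, 0, 0, 0, 0, 0, 7.2, 0, 0, 0, 0, 0, 7.2, 0, 0, 0, 0, 0, 7.2, 0, 0, 0, 0, 0, 7.2],
  "jaw": 6.4,
  "grip_force": 25
}}

```text
clock: 1.9
position: [0.4316, -0.0433, 0.2977]
ee_rot: [-0.006, 0.993, -0.114, -0.004]
contact_force: [0.3, -0.8, 0.8]
width: 0.0638
```

```bash
cat >> h.py <<'E'
from scipy.spatial.transform import Rotation as Ro
def goto(pos,yaw=None):
    s=manip.get_state();w,x,y,z=s['ee_rot'];R=Ro.from_quat([x,y,z,w]).as_matrix()
    print('t',s['clock'],'pos',s['position'].round(4),'z',R[:,2].round(4),'yaw',np.arctan2(R[1,0],R[0,0]).round(4),'q',s['qpos'].round(2),'F',s['contact_force'].round(1),'w',round(s['width'],4))
    if pos is not None: print('delta cm',(R.T@(np.array(pos)-s['position'])*100).round(2))
    if yaw is not None:
        T=np.array([[np.cos(yaw),np.sin(yaw),0],[np.sin(yaw),-np.cos(yaw),0],[0,0,-1]]).T
        T=np.c_[[np.cos(yaw),np.sin(yaw),0],[np.sin(yaw),-np.cos(yaw),0],[0,0,-1]]
        print('turn',np.degrees(Ro.from_matrix(R.T@T).as_rotvec()).round(2))
def G(gx,gy,z,g=None):
    p=np.load('g.npy') if g is None else g;c,s=np.cos(p[2]),np.sin(p[2])
    return np.array([p[0]+c*gx-s*gy,p[1]+s*gx+c*gy,z])
E
python3 - <<'E'
from h import *
goto(G(-.055,-.135,.3),np.load('g.npy')[2])
snap('wrist','w1'); print(eyes.get_calibration('wrist')); snap('scene','s1')
E
```

```text
t 1.9 pos [ 0.4316 -0.0433  0.2977] z [-0.0064  0.0132 -0.9999] yaw -0.2286 q [-0.27  0.03  1.65  0.01  1.48  1.53] F [ 0.3 -0.8  0.8] w 0.0638
delta cm [ 0.9  -2.33 -0.21]
turn [-0.66  0.52 -1.29]
{'camera_matrix': array([[309.70691629,   0.        , 316.93649403],
       [  0.        , 309.70691629, 200.30557792],
       [  0.        ,   0.        ,   1.        ]]), 'rvec': array([-1.84036302,  2.31958902,  0.33258371]), 'tvec': array([0.06126918, 0.35937582, 0.55893454])}
```

View pics/w1.png

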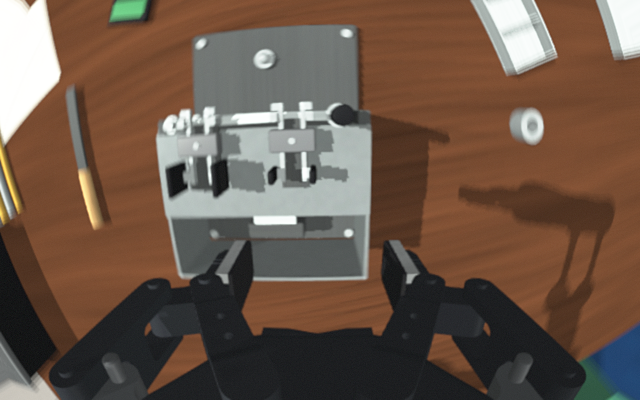

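```bash
python3 - <<'E'
from h import *
im=cv2.imread('pics/w1.png')[90:230,150:390]
cv2.imwrite('pics/w1c.png',cv2.resize(im,None,fx=3.33,fy=3.33,interpolation=cv2.INTER_CUBIC))
E
```

```text
(no output)
```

View pics/w1c.png

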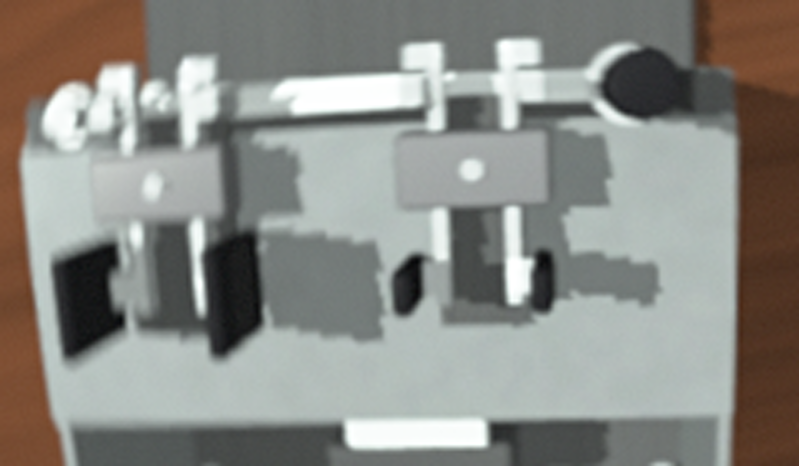

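```bash
cat >> h.py <<'E'
def proj(tag,P,fish):
    z=np.load(f'pics/{tag}.npz');R=cv2.Rodrigues(z['r'])[0];K=z['K'];p=np.atleast_2d(P)@R.T+z['t'].ravel()
    if fish:
        r=np.hypot(p[:,0],p[:,1]);th=np.arctan2(r,p[:,2]);q=p[:,:2]/r[:,None]*th[:,None]
    else: q=p[:,:2]/p[:,2:]
    return q*K[0,0]+K[:2,2]
def box(x0,x1,y0,y1,z0,z1): return [((a,b,c),(d,e,f)) for (a,b,c),(d,e,f) in
  [((x0,y0,z),(x1,y0,z)) for z in(z0,z1)]+[((x0,y1,z),(x1,y1,z)) for z in(z0,z1)]+[((x,y0,z),(x,y1,z)) for x in(x0,x1) for z in(z0,z1)]+[((x,y,z0),(x,y,z1)) for x in(x0,x1) for y in(y0,y1)]]
def overlay(tag,out,fish,crop,g=None,sq=(0,0)):
    x,y,w,h=crop; im=cv2.imread(f'pics/{tag}.png')[y:y+h,x:x+w]; s=min(800/w,600/h)
    im=cv2.resize(im,None,fx=s,fy=s,interpolation=cv2.INTER_CUBIC)
    E=[]
    for yc,hl,o,t,q in((-.135,.0065,.022,.164,sq[0]),(-.04,.016,.027,.170,sq[1])):
        for sg in(-1,1):
            a=yc+sg*(o-q);b=yc+sg*(o-.006-q); E+=box(-.055-hl,-.055+hl,min(a,b),max(a,b),.13,t)
    E+=box(-.185,0,-.213,.019,.13,.13)+box(-.009,.009,-.189,-.171,.2,.2)
    for a,b in E:
        q=(proj(tag,[G(*a,g=g),G(*b,g=g)],fish)-[x,y]+.5)*s-.5
        cv2.line(im,tuple(int(v) for v in q[0]),tuple(int(v) for v in q[1]),(0,0,255),1,cv2.LINE_AA)
    cv2.imwrite(f'pics/{out}.png',im)
E
python3 - <<'E'
from h import *
overlay('w1','ow1',True,(150,90,240,140)); overlay('scene0','os0',False,(235,125,150,110))
E
```

```text
(no output)
```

View pics/ow1.png

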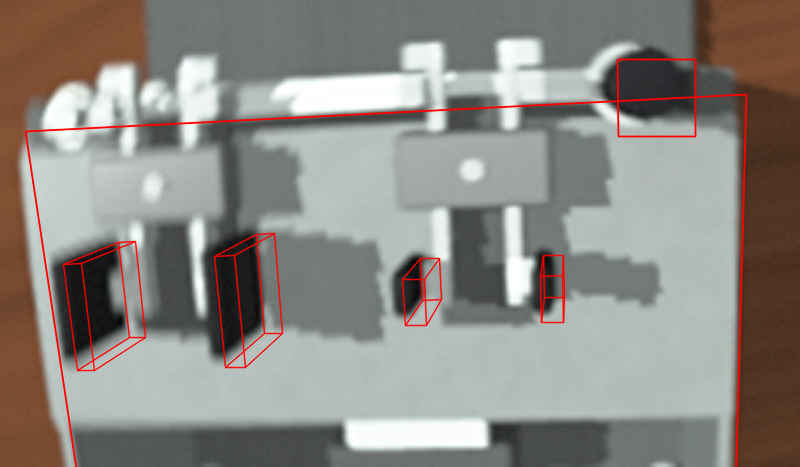

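View pics/os0.png

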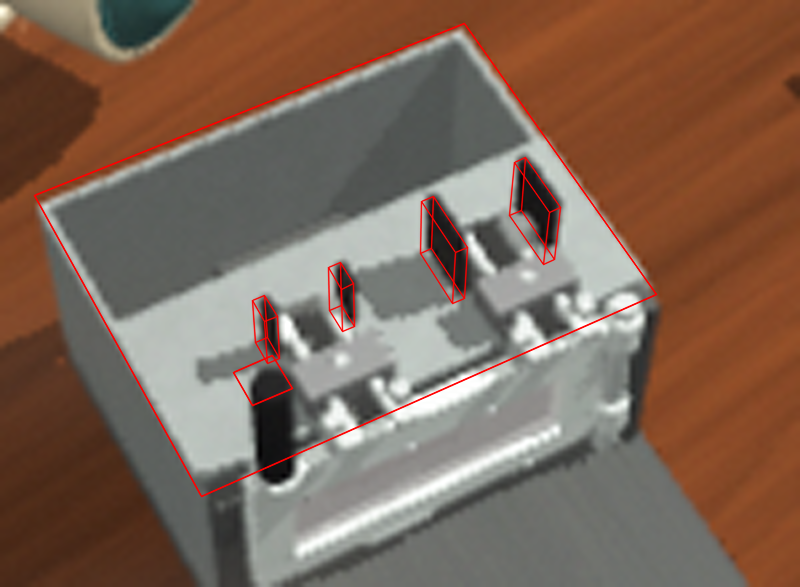

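```bash
python3 - <<'E'
from h import *
p=np.load('g.npy'); d=G(.003,.0028,0); g=np.array([d[0],d[1],p[2]+.018]); np.save('g2.npy',g); print(g)
overlay('w1','ow2',True,(150,90,240,140),g); overlay('scene0','os2',False,(235,125,150,110),g)
E
```

```text
[ 0.53064321  0.10029651 -0.18811859]
```

View pics/ow2.png

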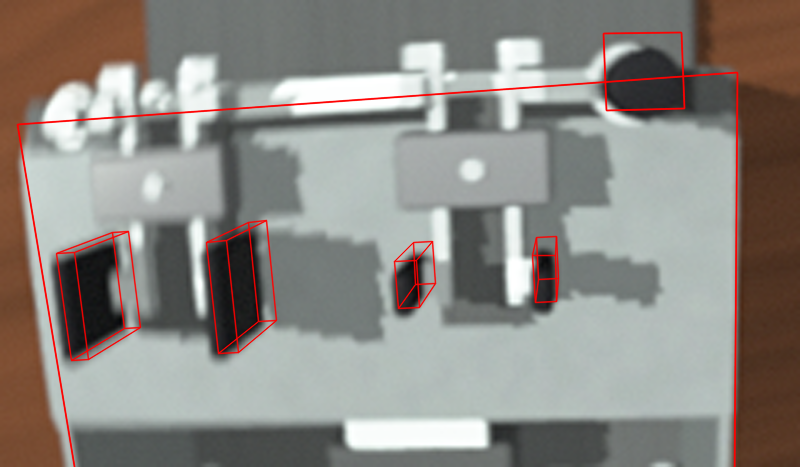

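View pics/os2.png

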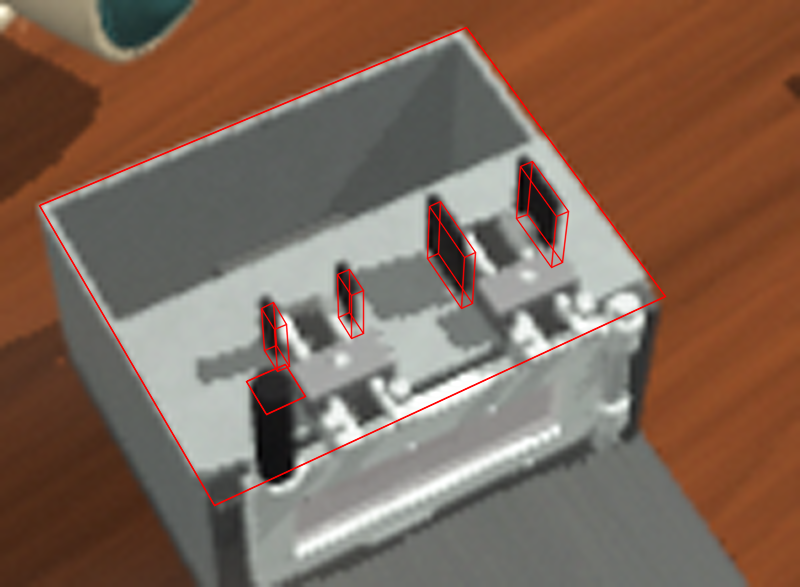

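```bash
python3 - <<'E'
from h import *
g=np.load('g2.npy'); g[2]=-.199; np.save('g.npy',g)
goto(G(-.055,-.135,.2),g[2])
E
```

```text
t 2.0 pos [ 0.4316 -0.0435  0.2977] z [-0.0063  0.0131 -0.9999] yaw -0.2233 q [-0.27  0.03  1.65  0.01  1.48  1.52] F [-0.4 -0.3  0.5] w 0.0641
delta cm [ 1.4  -2.47  9.79]
turn [-0.66  0.51 -1.39]
```

Request:
{"api": "servo_tool", "payload": {
  "deltas": [0.7, -1.2, 0, -0.6, 0.5, -1.4, 0.7, -1.2, 0, 0, 0, 0, 0, 0, 3, 0, 0, 0, 0, 0, 3, 0, 0, 0, 0, 0, 3, 0, 0, 0, 0, 0, 0, 0, 0, 0, 0, 0, 0, 0, 0, 0]
}}

```text
clock: 2.7
position: [0.4535, -0.0211, 0.2061]
ee_rot: [-0.001, 0.996, -0.092, 0.001]
contact_force: [0.0, 0.4, 0.1]
width: 0.0641
```

```bash
python3 - <<'E'
from h import *
goto(G(-.055,-.135,.137),np.load('g.npy')[2])
snap('wrist','w2');overlay('w2','ow3',True,(150,60,300,225))
E
```

```text
t 2.7 pos [ 0.4535 -0.0211  0.2061] z [ 2.7e-03  8.0e-04 -1.0e+00] yaw -0.1845 q [-0.2   0.11  1.79  0.    1.24  1.55] F [0.  0.4 0.1] w 0.0641
delta cm [-0.35  0.08  6.91]
turn [-0.07 -0.14  0.83]
```

View pics/ow3.png

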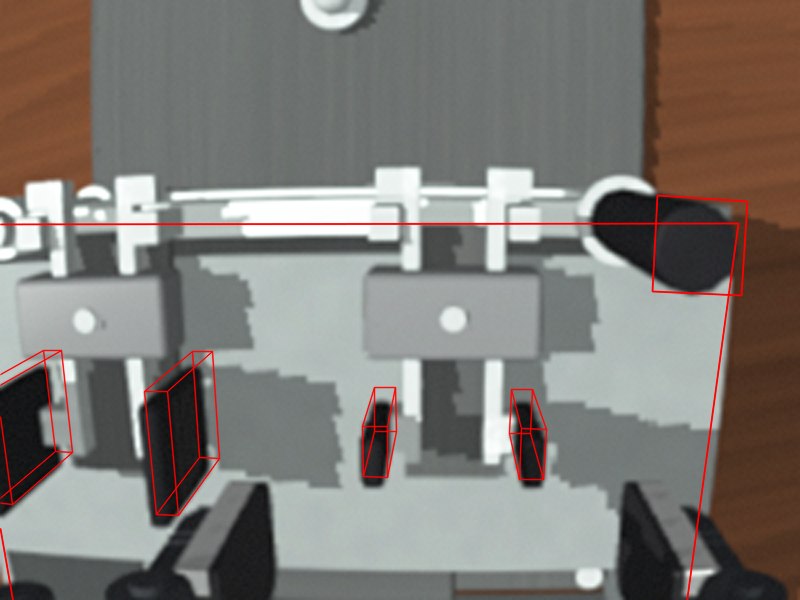

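Request:
{"api": "servo_tool", "payload": {
  "deltas": [-0.4, 0.1, 0, 0, 0, 0.8, 0, 0, 2.5, 0, 0, 0, 0, 0, 2.2, 0, 0, 0, 0, 0, 1.8, 0, 0, 0, 0, 0, 0, 0, 0, 0, 0, 0, 0, 0, 0, 0]
}}

```text
clock: 3.35
position: [0.4557, -0.0229, 0.1487]
ee_rot: [0.0, 0.995, -0.1, 0.01]
contact_force: [0.3, 0.3, 0.5]
width: 0.0637
```

```bash
python3 - <<'E'
from h import *
goto(G(-.056,-.135,.137),np.load('g.npy')[2])
snap('wrist','w3')
E
```

```text
t 3.35 pos [ 0.4557 -0.0229  0.1487] z [ 0.0206 -0.003  -0.9998] yaw -0.2006 q [-0.2   0.15  1.89  0.    1.08  1.57] F [0.3 0.3 0.5] w 0.0637
delta cm [-0.71 -0.06  1.16]
turn [-0.06 -1.19 -0.09]
```

View pics/w3.png

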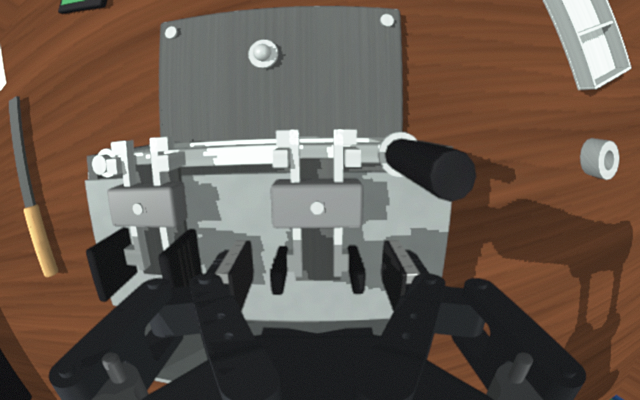

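The fingers straddle the small wings: pads at about (235,275) and (400,270), wings at (279,270) and (357,268). I correct x and tilt, descend the last centimetre and squeeze.

Request:
{"api": "servo_tool", "payload": {
  "deltas": [-0.7, 0, 0.5, 0, -1.2, 0, 0, 0, 0.6, 0, 0, 0, 0, 0, 0, 0, 0, 0]
}}

```text
clock: 3.7
position: [0.4502, -0.0218, 0.1398]
ee_rot: [-0.0, 0.995, -0.1, 0.002]
contact_force: [0.3, -0.4, -0.3]
width: 0.0639
```

```bash
python3 - <<'E'
from h import *
goto(G(-.056,-.135,.137),np.load('g.npy')[2])
E
```

```text
t 3.7 pos [ 0.4502 -0.0218  0.1398] z [ 4.e-03  3.e-04 -1.e+00] yaw -0.2007 q [-0.2   0.16  1.9   0.    1.07  1.57] F [ 0.3 -0.4 -0.3] w 0.0639
delta cm [-0.13 -0.06  0.28]
turn [-0.06 -0.22 -0.1 ]
```

Request:
{"api": "servo_tool", "payload": {
  "deltas": [-0.1, 0, 0.2, 0, 0, 0, 0, 0, 0, 0, 0, 0, 0, 0, 0, 0, 0, 0, 0, 0, 0, 0, 0, 0, 0, 0, 0, 0, 0, 0, 0, 0, 0, 0, 0, 0, 0, 0, 0, 0, 0, 0, 0, 0, 0, 0, 0, 0],
  "jaw": 2.3,
  "grip_force": 30
}}

```text
clock: 4.5
position: [0.4494, -0.0219, 0.1386]
ee_rot: [0.0, 0.995, -0.1, 0.002]
contact_force: [-0.4, 0.4, 0.4]
width: 0.027
```

```bash
python3 - <<'E'
from h import *
goto(G(-.056,-.135,.137),np.load('g.npy')[2])
snap('wrist','w4')
E
```

```text
t 4.5 pos [ 0.4494 -0.0219  0.1386] z [ 4.6e-03 -5.0e-04 -1.0e+00] yaw -0.1997 q [-0.2   0.16  1.91  0.    1.07  1.57] F [-0.4  0.4  0.4] w 0.027
delta cm [-0.05 -0.08  0.16]
turn [-0.03 -0.26 -0.04]
```

View pics/w4.png

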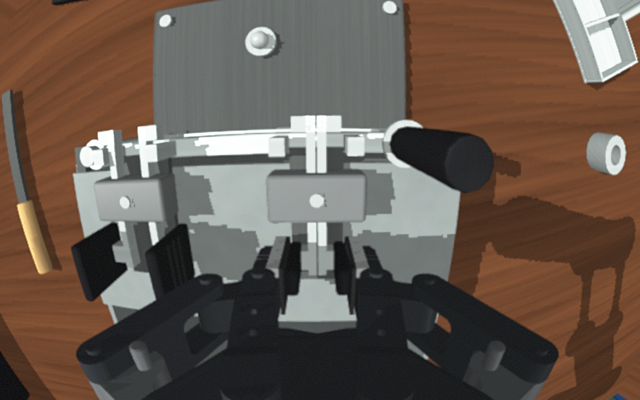

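The small catch is fully in: width is 27 mm and its hooks at (303,125) and (332,125) have moved inward, while the large catch is untouched. Now I open, lift and shift to the large one.

Request:
{"api": "servo_tool", "payload": {
  "deltas": [0, 0, 0, 0, 0, 0, 0, 0, 0, 0, 0, 0, 0, 0, 0, 0, 0, 0, 0, 0, -2.5, 0, 0, 0, 0, 0, -2.5, 0, 0, 0, 0, 0, -2, 0, 0, 0, 0, -3, 0, 0, 0, 0, 0, -3, 0, 0, 0, 0, 0, -3, 0, 0, 0, 0, 0, 0, 0, 0, 0, 0, 0, 0, 0, 0, 0, 0],
  "jaw": 7.4
}}

```text
clock: 5.65
position: [0.4687, 0.0687, 0.2116]
ee_rot: [-0.001, 0.995, -0.102, 0.003]
contact_force: [1.0, -0.9, -0.5]
width: 0.0742
```

```bash
python3 - <<'E'
from h import *
goto(G(-.056,-.04,.142),np.load('g.npy')[2])
snap('wrist','w5');overlay('w5','ow5',True,(150,60,300,225),sq=(.008,0))
E
```

```text
t 5.65 pos [0.4687 0.0687 0.2116] z [ 6.7e-03  4.0e-04 -1.0e+00] yaw -0.2034 q [-0.    0.13  1.75  0.    1.26  1.77] F [ 1.  -0.9 -0.5] w 0.0742
delta cm [-0.2  -0.31  6.96]
turn [-0.1  -0.37 -0.25]
```

View pics/ow5.png

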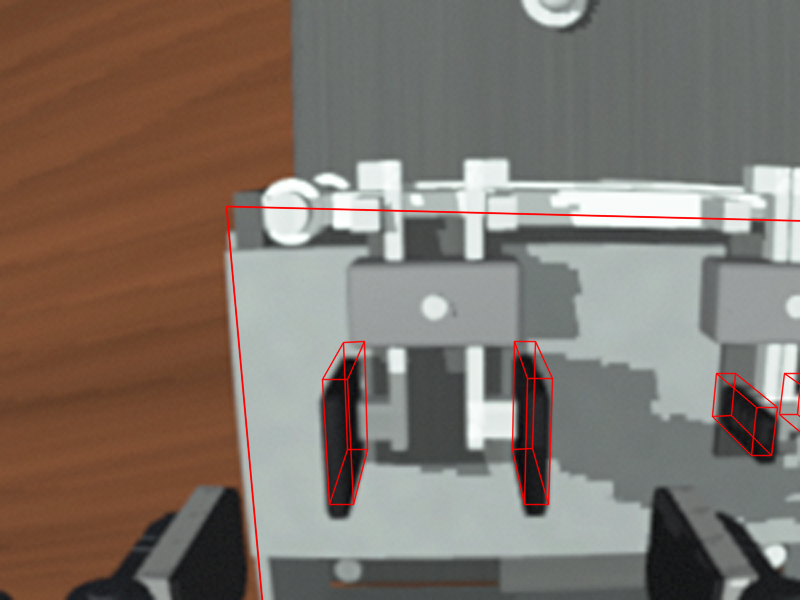

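Request:
{"api": "servo_tool", "payload": {
  "deltas": [-0.4, -0.3, 0, 0, -0.4, 0, 0, 0, 2.5, 0, 0, 0, -0.2, 0, 2.2, 0, -0.5, 0, -0.2, 0, 1.6, 0, -0.5, 0, 0, 0, 0, 0, 0, 0, 0, 0, 0, 0, 0, 0]
}}

```text
clock: 6.3
position: [0.4603, 0.0697, 0.1476]
ee_rot: [-0.002, 0.994, -0.105, -0.009]
contact_force: [0.3, -0.6, -0.1]
width: 0.0739
```

```bash
python3 - <<'E'
from h import *
goto(G(-.058,-.04,.142),np.load('g.npy')[2])
snap('wrist','w6')
E
```

```text
t 6.3 pos [0.4603 0.0697 0.1476] z [-0.0178  0.0053 -0.9998] yaw -0.2111 q [-0.    0.19  1.85  0.01  1.12  1.78] F [ 0.3 -0.6 -0.1] w 0.0739
delta cm [ 0.5  -0.4   0.55]
turn [-0.09  1.06 -0.69]
```

View pics/w6.png

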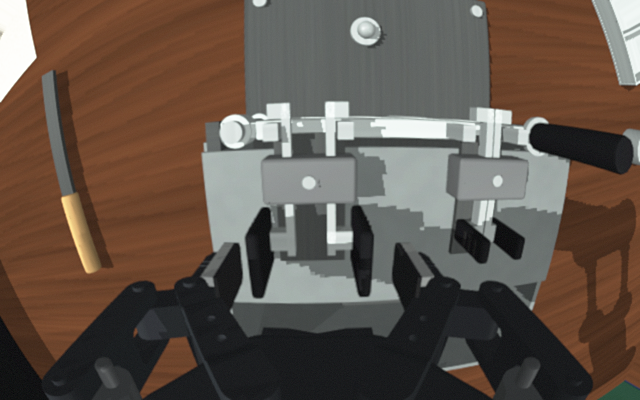

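Request:
{"api": "servo_tool", "payload": {
  "deltas": [0.5, -0.4, 0, 0, 1.0, -0.7, 0, 0, 0.5, 0, 0, 0, 0, 0, 0, 0, 0, 0]
}}

```text
clock: 6.65
position: [0.4681, 0.0724, 0.1445]
ee_rot: [-0.001, 0.995, -0.099, 0.003]
contact_force: [0.4, -0.4, -0.3]
width: 0.074
```

```bash
python3 - <<'E'
from h import *
goto(G(-.058,-.04,.142),np.load('g.npy')[2])
E
```

```text
t 6.65 pos [0.4681 0.0724 0.1445] z [ 0.0056  0.0014 -1.    ] yaw -0.1985 q [0.01 0.19 1.85 0.   1.09 1.77] F [ 0.4 -0.4 -0.3] w 0.074
delta cm [-0.22  0.03  0.25]
turn [-0.14 -0.3   0.03]
```

Request:
{"api": "servo_tool", "payload": {
  "deltas": [-0.2, 0, 0.2, 0, 0, 0, 0, 0, 0, 0, 0, 0, 0, 0, 0, 0, 0, 0, 0, 0, 0, 0, 0, 0, 0, 0, 0, 0, 0, 0, 0, 0, 0, 0, 0, 0, 0, 0, 0, 0, 0, 0, 0, 0, 0, 0, 0, 0],
  "jaw": 3.2
}}

```text
clock: 7.45
position: [0.4662, 0.0717, 0.1437]
ee_rot: [0.001, 0.995, -0.098, 0.004]
contact_force: [0.2, -0.7, 0.5]
width: 0.0369
```

```bash
python3 - <<'E'
from h import *
goto(G(-.058,-.04,.142),np.load('g.npy')[2])
snap('wrist','w7')
E
```

```text
t 7.45 pos [0.4662 0.0717 0.1437] z [ 0.0069 -0.0019 -1.    ] yaw -0.1955 q [ 0.01  0.19  1.86 -0.    1.09  1.77] F [ 0.2 -0.7  0.5] w 0.0369
delta cm [-0.04 -0.08  0.17]
turn [ 0.03 -0.41  0.2 ]
```

View pics/w7.png

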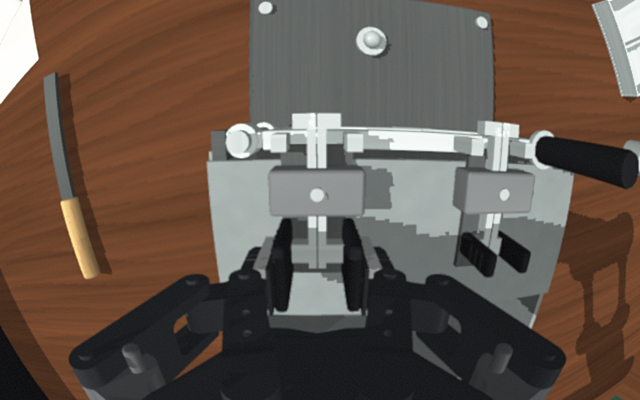

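Both catches are in: width is 37 mm and the large catch's hooks are together at (316,120). Now I open, rise, move over the post and turn 90° counter-clockwise.

Request:
{"api": "servo_tool", "payload": {
  "deltas": [0, 0, 0, 0, 0, 0, 0, 0, 0, 0, 0, 0, 0, 0, 0, 0, 0, 0, 0, 0, -4, 0, 0, 0, 0, 0, -4, 0, 0, 0, 0, 0, -4, 0, 0, 0, 0, 0, -3, 0, 0, 0, 2, 4, 0, 0, 0, 0, 2, 4, 0, 0, 0, 0, 2, 4, 0, 0, 0, 0, 0, 0, 0, 0, 0, -8, 0, 0, 0, 0, 0, -8, 0, 0, 0, 0, 0, -8, 0, 0, 0, 0, 0, -8, 0, 0, 0, 0, 0, -8, 0, 0, 0, 0, 0, -8, 0, 0, 0, 0, 0, -8, 0, 0, 0, 0, 0, -8, 0, 0, 0, 0, 0, -8, 0, 0, 0, 0, 0, -8],
  "jaw": 6
}}

```text
clock: 9.5
position: [0.5036, -0.0601, 0.2997]
ee_rot: [0.001, 0.809, 0.587, 0.006]
contact_force: [0.4, 0.4, 0.4]
width: 0.06
```

```bash
python3 - <<'E'
from h import *
g=np.load('g.npy')
goto(G(0,-.18,.23),g[2]+np.pi/2)
snap('wrist','w8')
snap('scene','s8');overlay('s8','os8',False,(235,125,150,110),sq=(.008,.008))
E
```

```text
t 9.5 pos [ 0.5036 -0.0601  0.2997] z [ 0.0115  0.0046 -0.9999] yaw 1.2552 q [-0.26  0.13  1.52  0.01  1.47  0.05] F [0.4 0.4 0.4] w 0.06
delta cm [-1.84 -0.39  6.95]
turn [ 0.57 -0.42 -6.68]
```

View pics/w8.png

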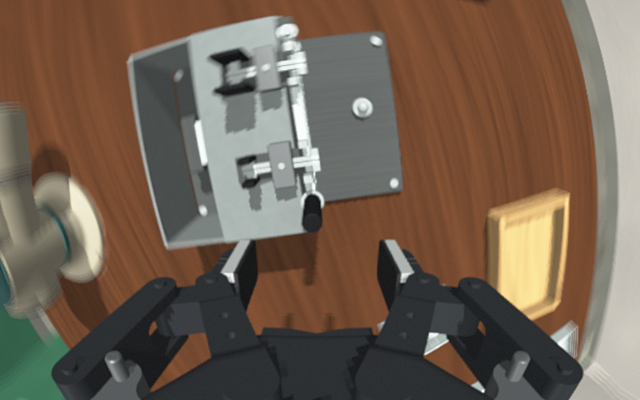

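View pics/os8.png

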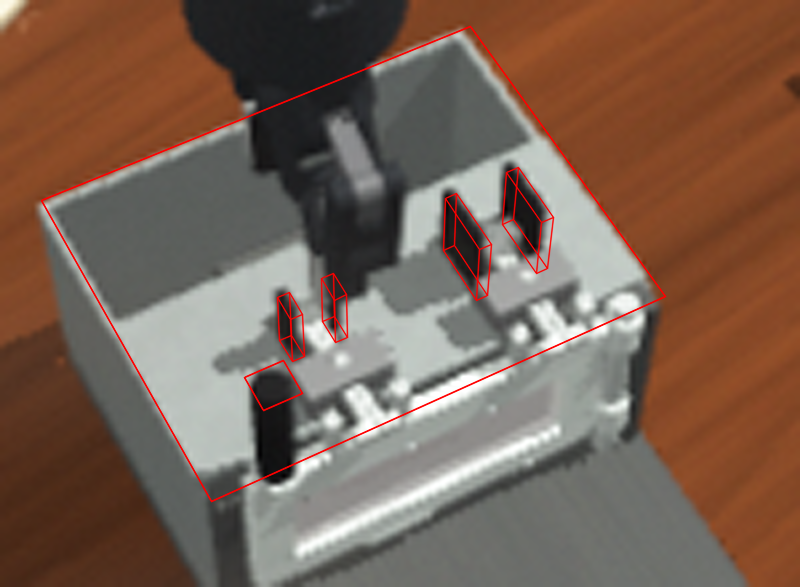

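Request:
{"api": "servo_tool", "payload": {
  "deltas": [-1.8, -0.4, 0, 0.6, -0.4, -6.7, 0, 0, 3, 0, 0, 0, 0, 0, 3, 0, 0, 0, 0, 0, 0, 0, 0, 0, 0, 0, 0, 0, 0, 0]
}}

```text
clock: 10.1
position: [0.4953, -0.0764, 0.2398]
ee_rot: [0.001, 0.779, 0.627, 0.001]
contact_force: [0.8, -0.8, -0.0]
width: 0.0601
```

```bash
python3 - <<'E'
from h import *
g=np.load('g.npy')
goto(G(0,-.18,.16),g[2]+np.pi/2)
snap('wrist','w9');overlay('w9','ow9',True,(180,80,280,210),sq=(.008,.008))
E
```

```text
t 10.1 pos [ 0.4953 -0.0764  0.2398] z [ 3.8e-03  1.0e-04 -1.0e+00] yaw 1.355 q [-0.29  0.16  1.64  0.    1.34 -0.08] F [ 0.8 -0.8 -0. ] w 0.0601
delta cm [ 0.01 -0.06  7.98]
turn [ 0.21 -0.05 -0.97]
```

View pics/ow9.png

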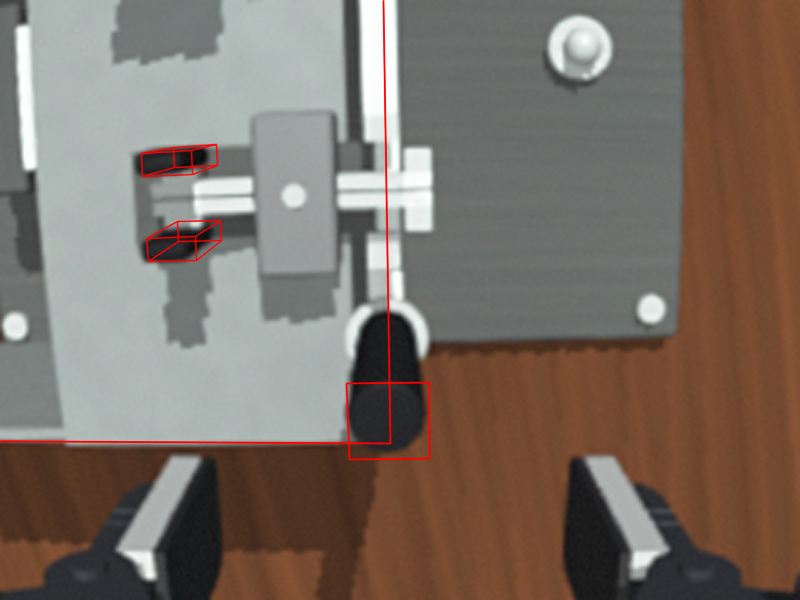

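Request:
{"api": "servo_tool", "payload": {
  "deltas": [0.1, 0, 2.6, 0, 0, -1, 0, 0, 2.6, 0, 0, 0, 0, 0, 2.5, 0, 0, 0, 0, 0, 0, 0, 0, 0]
}}

```text
clock: 10.55
position: [0.5015, -0.0765, 0.1681]
ee_rot: [0.007, 0.774, 0.633, 0.006]
contact_force: [0.2, 0.1, -0.4]
width: 0.06
```

```bash
python3 - <<'E'
from h import *
g=np.load('g.npy')
goto(G(-.001,-.179,.162),g[2]+np.pi/2)
snap('wrist','w10')
E
```

```text
t 10.55 pos [ 0.5015 -0.0765  0.1681] z [ 0.0174 -0.0037 -0.9998] yaw 1.3698 q [-0.29  0.21  1.76  0.    1.15 -0.09] F [ 0.2  0.1 -0.4] w 0.06
delta cm [ 0.   -0.75  0.59]
turn [ 1.02  0.01 -0.11]
```

View pics/w10.png

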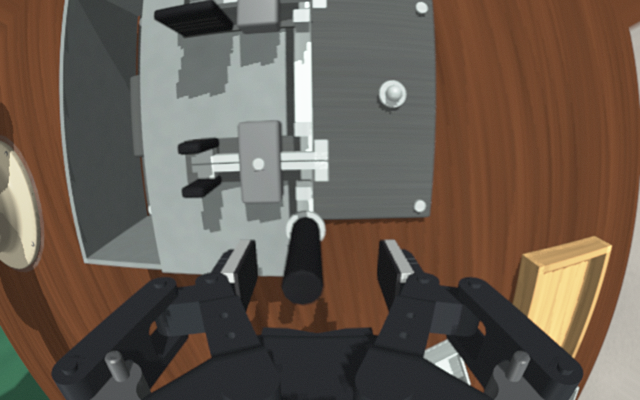

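Request:
{"api": "servo_tool", "payload": {
  "deltas": [0, -0.7, 0.4, 1, 0, 0, 0, 0, 0.1, 0, 0, 0, 0, 0, 0, 0, 0, 0]
}}

```text
clock: 10.9
position: [0.4991, -0.0763, 0.1694]
ee_rot: [0.005, 0.775, 0.632, 0.003]
contact_force: [0.7, -0.6, -0.8]
width: 0.0604
```

Request:
{"api": "servo_tool", "payload": {
  "deltas": [0, 0, 0, 0, 0, 0, 0, 0, 0, 0, 0, 0, 0, 0, 0, 0, 0, 0, 0, 0, 0, 0, 0, 0, 0, 0, 0, 0, 0, 0, 0, 0, 0, 0, 0, 0, 0, 0, 0, 0, 0, 0],
  "jaw": 1,
  "grip_force": 50
}}

```text
clock: 11.6
position: [0.4992, -0.0764, 0.1714]
ee_rot: [0.006, 0.775, 0.632, 0.004]
contact_force: [0.3, -0.4, 1.3]
width: 0.0166
```

```bash
python3 - <<'E'
from h import *
g=np.load('g.npy')
goto(G(-.001,-.179,.162),g[2]+np.pi/2)
E
```

```text
t 11.6 pos [ 0.4992 -0.0764  0.1714] z [ 0.0126 -0.0041 -0.9999] yaw 1.3688 q [-0.29  0.21  1.76 -0.    1.16 -0.09] F [ 0.3 -0.4  1.3] w 0.0166
delta cm [ 0.05 -0.52  0.93]
turn [ 0.75  0.09 -0.17]
```

```bash
python3 - <<'E'
from h import *
snap('wrist','w11');snap('side','d11')
im=cv2.imread('pics/d11.png')[100:260,230:430];cv2.imwrite('pics/d11c.png',cv2.resize(im,None,fx=3.75,fy=3.75,interpolation=cv2.INTER_CUBIC))
s=manip.get_state();print(s)
E
```

```text
{'clock': 11.7, 'qpos': array([-2.89550485e-01,  2.07319034e-01,  1.75677809e+00, -4.28750680e-04,
        1.16437561e+00, -8.73955240e-02]), 'qd': array([-0.000712  ,  0.00094501,  0.0044514 , -0.00229622, -0.00299524,
        0.00148604]), 'effort': array([ 4.63835662e-02, -3.51165211e+01, -2.26001608e+01,  2.31487962e-02,
       -4.41858256e-01, -3.70783545e-02]), 'position': array([ 0.49915077, -0.07644399,  0.17137671]), 'ee_rot': array([0.00553649, 0.77477921, 0.63219784, 0.00352403]), 'contact_force': array([ 0.60180239, -0.10941012,  1.8577758 ]), 'moment': array([ 0.06561336,  0.3594636 , -0.02062763]), 'width': 0.016432856980231923}
```

View pics/w11.png

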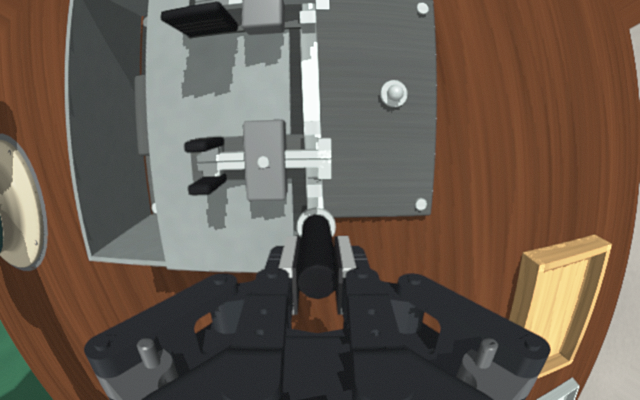

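View pics/d11c.png

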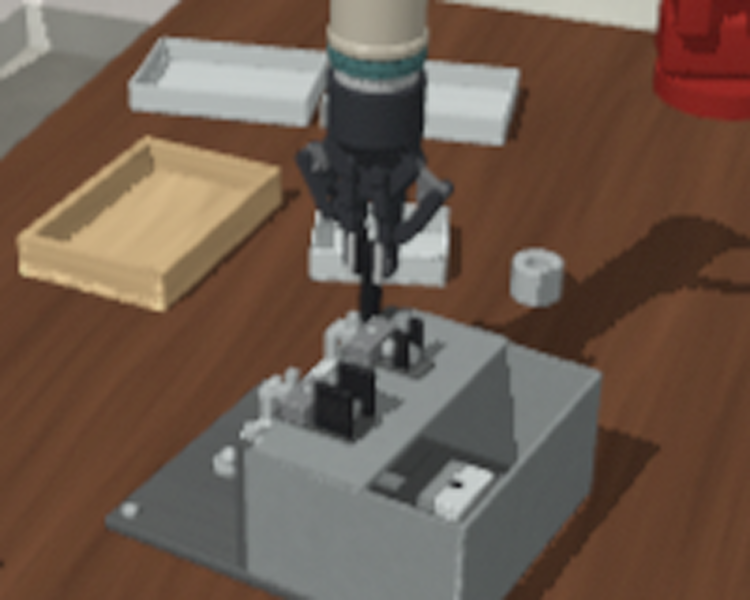

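The grip is good but high on the post. I re-grip about 8 mm lower.

Request:
{"api": "servo_tool", "payload": {
  "deltas": [0, 0, 0, 0, 0, 0, 0, 0, 0, 0, 0, 0, 0, 0, 0, 0, 0, 0, 0, 0, 0.5, 0, 0, 0, 0, 0, 0.5, 0, 0, 0, 0, 0, 0, 0, 0, 0],
  "jaw": 3.5
}}

```text
clock: 12.3
position: [0.5001, -0.0766, 0.1603]
ee_rot: [0.006, 0.775, 0.632, 0.004]
contact_force: [0.0, -0.5, -0.1]
width: 0.0353
```

```bash
python3 - <<'E'
from h import *
g=np.load('g.npy')
goto(G(-.001,-.179,.162),g[2]+np.pi/2)
E
```

```text
t 12.3 pos [ 0.5001 -0.0766  0.1603] z [ 0.0143 -0.0045 -0.9999] yaw 1.369 q [-0.29  0.22  1.77 -0.    1.14 -0.09] F [ 0.  -0.5 -0.1] w 0.0353
delta cm [ 0.05 -0.6  -0.18]
turn [ 0.85  0.09 -0.16]
```

Request:
{"api": "servo_tool", "payload": {
  "deltas": [0, 0, 0, 0, 0, 0, 0, 0, 0, 0, 0, 0, 0, 0, 0, 0, 0, 0, 0, 0, 0, 0, 0, 0, 0, 0, 0, 0, 0, 0],
  "jaw": 1
}}

```text
clock: 12.8
position: [0.4987, -0.0764, 0.1601]
ee_rot: [0.005, 0.775, 0.632, 0.003]
contact_force: [-0.9, -0.0, 0.2]
width: 0.0167
```

Request:
{"api": "servo_tool", "payload": {
  "deltas": [0.02, 0.9, 0, 0, 0, -3, 0.02, 0.9, 0, 0, 0, -3, 0.02, 0.9, 0, 0, 0, -3, 0.02, 0.9, 0, 0, 0, -3, 0.02, 0.9, 0, 0, 0, -3]
}}

```text
clock: 13.3
position: [0.5439, -0.0781, 0.1601]
ee_rot: [0.004, 0.684, 0.73, 0.004]
contact_force: [-0.2, 1.8, 0.8]
width: 0.0167
```

```bash
cat >> h.py <<'E'
def gate(th=None):
    g=np.load('g.npy');s=manip.get_state();w,x,y,z=s['ee_rot'];R=Ro.from_quat([x,y,z,w]).as_matrix()
    p=s['position']-R[:,2]*.019; d=p[:2]-g[:2]; a=np.arctan2(d[1],d[0])-g[2]+np.pi/2
    yaw=np.arctan2(R[1,0],R[0,0])-g[2]-np.pi/2
    print('t',s['clock'],'gate',a.round(3),'r',np.hypot(*d).round(4),'yaw',yaw.round(3),'zaxis',R[:,2].round(3),'z',s['position'][2].round(4),'F',s['contact_force'].round(1),'M',s['moment'].round(2),'w',round(s['width'],4),'q',s['qpos'].round(2))
E
python3 -c "
from h import *
gate()"
```

```text
t 13.3 gate 0.272 r 0.1789 yaw 0.264 zaxis [ 0.01  0.   -1.  ] z 0.1601 F [-0.2  1.8  0.8] M [ 0.16  0.43 -0.33] w 0.0167 q [-0.27  0.28  1.68  0.    1.17 -0.34]
```

Tracking is clean (r = 179 mm). I continue through the detent.

Request:
{"api": "servo_tool", "payload": {
  "deltas": [0.02, 0.9, 0, 0, 0, -3, 0.02, 0.9, 0, 0, 0, -3, 0.02, 0.9, 0, 0, 0, -3, 0.02, 0.9, 0, 0, 0, -3, 0.02, 0.9, 0, 0, 0, -3, 0.02, 0.9, 0, 0, 0, -3, 0.02, 0.9, 0, 0, 0, -3]
}}

```text
clock: 14.0
position: [0.6076, -0.0603, 0.1601]
ee_rot: [0.003, 0.536, 0.844, 0.005]
contact_force: [-0.2, 0.4, 1.3]
width: 0.0169
```

```bash
python3 -c "
from h import *
gate()"
```

```text
t 14.0 gate 0.645 r 0.1781 yaw 0.638 zaxis [ 0.01   0.006 -1.   ] z 0.1601 F [-0.2  0.4  1.3] M [-0.01  0.5  -0.41] w 0.0169 q [-0.22  0.37  1.55  0.01  1.22 -0.66]
```

Request:
{"api": "servo_tool", "payload": {
  "deltas": [0.02, 1, 0, 0, 0, -3.2, 0.02, 1, 0, 0, 0, -3.2, 0.02, 1, 0, 0, 0, -3.2, 0.02, 1, 0, 0, 0, -3.2, 0.02, 1, 0, 0, 0, -3.2]
}}

```text
clock: 14.5
position: [0.6452, -0.035, 0.1601]
ee_rot: [-0.001, 0.411, 0.912, 0.001]
contact_force: [-0.8, 1.6, 0.7]
width: 0.0169
```

```bash
python3 -c "
from h import *
gate()"
```

```text
t 14.5 gate 0.902 r 0.1774 yaw 0.924 zaxis [-0.002  0.002 -1.   ] z 0.1601 F [-0.8  1.6  0.7] M [ 0.18 -0.02 -0.27] w 0.0169 q [-0.16  0.43  1.45  0.    1.26 -0.89]
```

Request:
{"api": "servo_tool", "payload": {
  "deltas": [0.02, 1, 0, 0, 0, -3, 0.02, 1, 0, 0, 0, -3, 0.02, 1, 0, 0, 0, -3, 0.02, 1, 0, 0, 0, -3, 0.02, 1, 0, 0, 0, -3, 0.02, 1, 0, 0, 0, -3]
}}

```text
clock: 15.1
position: [0.6841, 0.0124, 0.1601]
ee_rot: [-0.002, 0.257, 0.966, 0.001]
contact_force: [-2.8, -1.0, 2.4]
width: 0.0167
```

```bash
python3 -c "
from h import *
gate()"
```

```text
t 15.1 gate 1.25 r 0.1769 yaw 1.25 zaxis [-0.003  0.002 -1.   ] z 0.1601 F [-2.8 -1.   2.4] M [-0.02  0.19  0.03] w 0.0167 q [-0.08  0.48  1.36  0.    1.3  -1.14]
```

Request:
{"api": "servo_tool", "payload": {
  "deltas": [0, 0.9, 0, 0, 0, -3, 0, 0.9, 0, 0, 0, -3, 0, 0.8, 0, 0, 0, -3, 0, 0.6, 0, 0, 0, -2, 0, 0.4, 0, 0, 0, -1, 0, 0, 0, 0, 0, 0, 0, 0, 0, 0, 0, 0, 0, 0, 0, 0, 0, 0]
}}

```text
clock: 15.9
position: [0.6991, 0.0471, 0.1601]
ee_rot: [-0.002, 0.15, 0.989, 0.001]
contact_force: [-0.7, 0.2, 0.8]
width: 0.0163
```

```bash
python3 - <<'E'
from h import *
gate(); snap('wrist','w20'); snap('scene','s20'); gate()
im=cv2.imread('pics/s20.png')[100:300,220:420];cv2.imwrite('pics/s20c.png',cv2.resize(im,None,fx=3,fy=3,interpolation=cv2.INTER_CUBIC))
E
```

```text
t 15.9 gate 1.464 r 0.1767 yaw 1.468 zaxis [-0.004  0.002 -1.   ] z 0.1601 F [-0.7  0.2  0.8] M [ 0.13  0.03 -0.15] w 0.0163 q [-0.03  0.51  1.31  0.    1.32 -1.3 ]
t 16.0 gate 1.464 r 0.1767 yaw 1.468 zaxis [-0.004  0.002 -1.   ] z 0.1601 F [-1.8 -0.7 -0.1] M [ 0.05  0.06 -0.17] w 0.0168 q [-0.03  0.51  1.31  0.    1.32 -1.3 ]
```

View pics/w20.png

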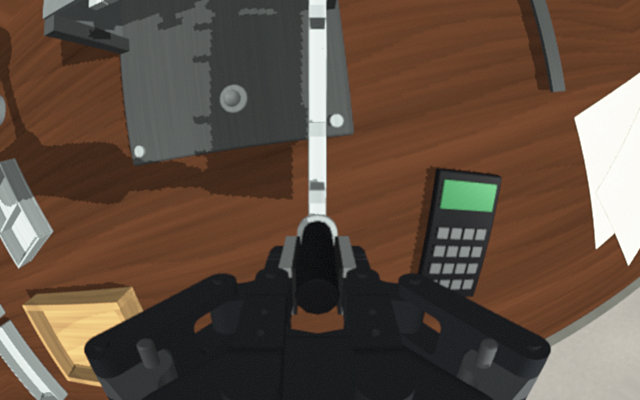

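View pics/s20c.png

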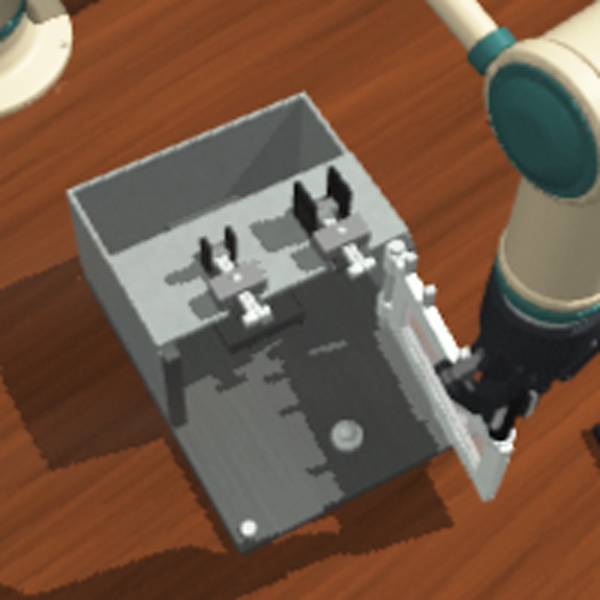

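The gate stands nearly square at about 1.46 rad and is steady. The post is held between the pads at (318,270) in the wrist view, and both catches are still in. I hand it in.

```bash
python3 - <<'E'
from h import *
print(manip.get_state()['qd'].round(3)); print(manip.sign_off()); gate()
E
```

```text
[-0.    -0.001  0.    -0.002  0.001 -0.003]
the job is handed in; nothing more can be done
None
the job is handed in; nothing more can be done
```

I squeezed the small catch fully in first, then the large one. I then took the gate by its post, swung it past the detent and handed the job in at about 16.0 s, still holding the post. The sign-off gives no verdict, so the points below are my own checks.

- **Catches:** The jaws closed to 27 mm on the small catch and 37 mm on the large one, each slightly under its nominal squeezed width. The last scene picture shows both still in.
- **Gate:** It stands at about 1.46 rad, worked out from the tool pose, and did not change between the last two readings. Arm joint speeds were about zero.
- **Grip:** The jaws read about 16.5 mm on the 18 mm post, set to 50 N. I first gripped it about 10 mm too high, then opened and re-gripped lower before swinging.
- **Disagreement:** My post-to-hinge radius read 177–179 mm against the stated 180 mm, so my hinge estimate is off by about 2–3 mm.
- **Bystanders:** I never went near the tin, file or bush, but I did not re-measure where they stand at the end.

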